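Put the blue chopping board away in the board rack

TASK

The washed chopping boards are leaning on the draining stand. Take the blue one and stand it upright on its long edge in the rack slot marked with the blue clips, roughly centred along the slot, lowering it down to the floor of the slot before you let go. Leave the green and the orange boards where they are.

Things in the scene. Friction and masses are not known exactly. Their poses are not given: they have to be found in the camera images.
- blue_board_centre (a point): Blue plastic chopping board, 170 x 140 x 12 mm, about 0.27 kg. Point: its centre; x along the long edge, y through the thickness, z up across the board. It starts on a long edge on the draining stand, z leaning 17 degrees from vertical towards its +y side, against a wire rest reaching 78 mm up it; the upper 60 mm are free on both sides. Three such boards, 80 mm apart, in any order; the stand may be left or right.
- blue_slot (a point): Middle of the floor (12 mm above the worktop) of the empty, blue-marked slot in a grey 3-slot rack: blue clip at each end, blue strip between. x along the slot, y across, z up. Wire loops flank it, 60 mm high, 110 long, 23 mm apart at the floor, 33 at the top. Other slots, 60 mm apart, hold 85 mm high boards. The blue board fits either way round; seated, its centre is 70 mm above this point.
- green_board_centre (a point): Green plastic chopping board, 170 x 140 x 12 mm, about 0.27 kg, leaning on the same stand as the blue one in the same way. Point: its centre, axes as for the blue one. Leave it there.
- orange_board_centre (a point): Orange plastic chopping board, 170 x 140 x 12 mm, about 0.27 kg, leaning on the same stand as the blue one in the same way. Point: its centre, axes as for the blue one. Leave it there.
There are look-alikes about, which are no part of the job. Of the things like the part that bears blue_board_centre, leave any that is red; of the rest the smaller one is meant.

How it is judged:
By the outcome, as a careful person would: the job done as asked, in the order asked, and still so for the second after the job is handed in, with the robot touching nothing.
It also fails if it takes over 40 s, if anything falls off the work surface, if the arm or the gripper's body presses on something with over 40 N, if the wrist force passes 120 N, or if a joint passes its speed limit or range.

ROBOT

A 6-joint arm with a two-finger parallel gripper is mounted at the origin on the work surface. World frame = base frame: x ahead of the robot, y to its left, z up, the work surface at z = 0. Lengths are in mm, angles in rad, forces in N, time in s.
With the tool pointing down it reaches from about 350 to 775 mm from the base axis. Payload 7.3 kg.
Tool frame: the origin (TCP) lies at the centre of the arm's flange, where the gripper is bolted on; the fingertips stand 178 mm ahead of it and the grasp point (between the pads) lies 159 mm ahead of it; z points along the fingers, y is the direction in which the jaws open and shut (so a half turn about z gives the same grasp; the last joint's range is limited). The gripper opens to 92 mm and grips with 3 to 60 N. Pads are 19 mm wide; open, the fingers measure 130 mm over their backs; the gripper's body (75 mm by 190 mm) begins 47 mm behind the grasp point.
Start: joints at [-1.369, 0.342, 1.524, -0, 1.275, -0.146], TCP at [178.956, -493.561, 404.741] pointing down, gripper open.
Joint ranges: [-2.53, 2.53], [-0.77, 2.02], [0.04, 2.7], [-1, 4.14], [0.28, 2.66], [-3.11, 3.11]. Speed limits (rad/s): [2.57, 2.57, 3.14, 3.14, 3.14, 3.14].

INTERFACE

Orientations are given as [roll, pitch, yaw] about the fixed x, y, z axes, in that order (R = Rz(yaw) Ry(pitch) Rx(roll)).
In Python, from plant import get_obs, capture, close_job gives the robot as it stands. The module is installed in compiled form; this text tells all that it offers.
- The arm moves only by the shell command python3 -m pendant 'ROWS'. ROWS is JSON, a list of rows, each a list of 3 entries, a list of its own where there are three numbers: the shift along the tool's x, y, z in m, then the turn, a rotation vector about the tool's x, y, z in rad, then the finger opening in m, from 0 to 0.0918. In form: [[[tx, ty, tz], [wx, wy, wz], fingers], ...]. A call has 1 to 10 rows; each row is the pose to reach, as a shift and turn from the pose commanded when the call began, along the tool's axes at that moment; what a row does not reach only later rows make up. A row lasts 1/12 s, in which the tool goes at most 41.7 mm and 7.16 degrees, less where a joint would pass 70% of its speed; a pose out of reach is approached as far as the arm can. A call with a gripper value outside its range is refused whole. The fingers move at their own pace and stop on an object; the grip force is fixed at half the most. Time passes only in rows, so rows that repeat a pose let the fingers close. It gives the time, the measured TCP pose, the force and the opening at its end, in the units of the state.
- get_obs(): the state, without advancing time (a new reading comes with each control period).
- capture(name): name is "scene" or "top" or "wrist"; returns a dict with "color" (384x512x3 uint8, red, green, blue), "mtx" (3x3 intrinsics, pixels), "rvec" (rotation vector, rad) and "tvec" (3), from world to camera coordinates, as OpenCV has them. Camera axes: x right, y down, z forward; pixel columns grow to the right and rows downward; lengths in mm; the calibration is good to about 2 mm. A picture is of the moment at which its call begins. There is no depth.
- close_job(): hands the job in, once; it reports no verdict.
The state is a dict: "time": time; "joint_positions": joint angles; "dq": joint speeds; "tau": joint torques, N m; "tool_pos": TCP position; "tcp_rot": TCP orientation; "contact_force": force on the tool from outside, world axes, zero at the start; "moment": the same for the moment, N m; "grip_width": finger opening in mm.
Only numpy, scipy, OpenCV 4.12 (cv2) and the standard library are available. Lean on these libraries where they do the work, as an engineer would, in place of code of your own. Each camera call takes 0.05 s, during which the arm holds its last target. There are 200 camera calls.

## Working session

There is one attempt and no reset: what is moved stays moved. The work goes in short steps, Python scripts to look and compute and a shell command to move; the robot and the scene stay as the last step left them, time stands still between calls to the robot, and variables do not carry over. Pictures are saved under pics/ and viewed, about 8 in all and at most 12, crops included, and the job is handed in when it is done.

```bash
mkdir -p pics; cat > h.py <<'E'
import numpy as np,cv2
from plant import get_obs,capture
def snap(n,f):
    c=capture(n); cv2.imwrite(f'pics/{f}.png',c['color'][:,:,::-1]); 
    np.savez(f'pics/{f}.npz',**{k:np.array(v) for k,v in c.items()}); return c
def load(f): return dict(np.load(f'pics/{f}.npz'))
def ray(c,uv):
    R=cv2.Rodrigues(np.float64(c['rvec']))[0];t=np.float64(c['tvec']).ravel()
    d=np.linalg.inv(c['mtx'])@np.array([uv[0],uv[1],1.]);return -R.T@t,R.T@d
def onz(c,uv,z):
    o,d=ray(c,uv);return o+d*(z-o[2])/d[2]
def tri(a,ua,b,ub):
    o,d=ray(a,ua);p,e=ray(b,ub);s=np.linalg.lstsq(np.c_[d,-e],p-o,rcond=None)[0]
    A=o+d*s[0];B=p+e*s[1];return (A+B)/2,np.linalg.norm(A-B)
def proj(c,P): return cv2.projectPoints(np.float64(P).reshape(-1,1,3),np.float64(c['rvec']),np.float64(c['tvec']),c['mtx'],None)[0].reshape(-1,2)
E
python3 - <<'E'
from h import *
a=snap('scene','s0');b=snap('top','t0')
print(get_obs())
cv2.imwrite('pics/st0.png',cv2.resize(np.vstack([a['color'],b['color']])[:,:,::-1],None,fx=.78,fy=.78))
E
```

```text
{'time': 0.1, 'joint_positions': array([-1.36900347e+00,  3.42637741e-01,  1.52491398e+00,  4.71575006e-06,
        1.27542727e+00, -1.46012217e-01]), 'dq': array([-0.00061599, -0.00152804, -0.00238386,  0.00029513,  0.00029824,
       -0.00033442]), 'tau': array([ 1.88272432e-03, -4.32003844e+01, -2.44696462e+01,  7.18712993e-02,
        5.26020722e-02, -5.24283030e-05]), 'tool_pos': array([ 178.92875075, -493.43588685,  404.12486799]), 'tcp_rot': array([-3.14022173e+00, -2.06164779e-04,  3.47803553e-01]), 'contact_force': array([ 0.1421166 , -0.74841514,  0.48846268]), 'moment': array([-0.01960251, -0.01803071,  0.03205911]), 'grip_width': 91.69150585489615}
```

View pics/s0.png

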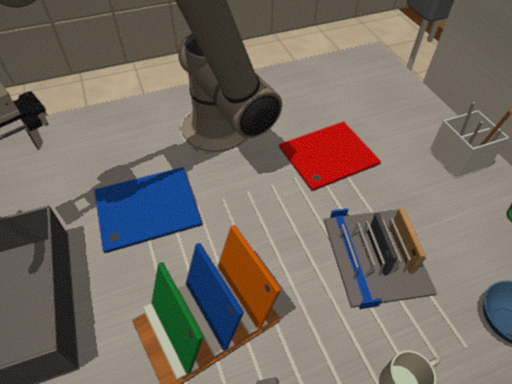

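View pics/t0.png

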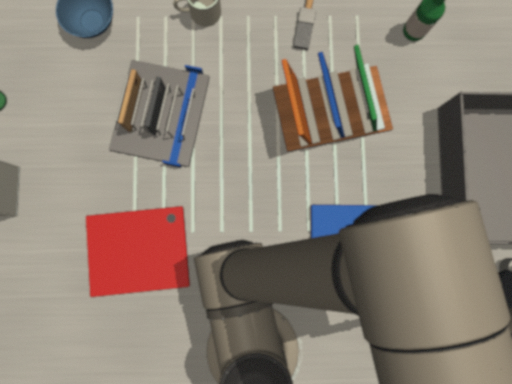

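The scene picture shows a blue board on the stand at (213,297), a larger blue board lying flat at (148,208), a red one at (330,155), and the rack with its blue strip at (355,258). The top picture shows the stand board at about (332,95), the flat blue one at (340,218), and the slot strip from (194,70) to (174,163).

Candidates for the blue board: the standing one at scene (213,297), the larger flat one at (148,208), and the red one at (330,155), which is to be left. I choose the smaller blue one, standing on the stand. Next I check it in a crop with contour corners.

```bash
python3 - <<'E'
from h import *
out=[]
for f,(u0,v0,w,h) in (('s0',(125,190,330,190)),('t0',(100,40,310,150))):
    c=load(f);im=c['color'];hsv=cv2.cvtColor(im,cv2.COLOR_RGB2HSV)
    for n,(lo,hi) in dict(blue=(100,125),green=(55,85),orange=(5,15)).items():
        m=cv2.inRange(hsv,(lo,150,50),(hi,255,255))
        for k in cv2.findContours(m,0,2)[0]:
            if cv2.contourArea(k)>120:
                p=cv2.approxPolyDP(k,3,True)[:,0];print(f,n,cv2.contourArea(k),p.tolist(),[np.round(x,1).tolist() for x in cv2.minAreaRect(k)[:2]])
    cr=cv2.resize(im[v0:v0+h,u0:u0+w,::-1],None,fx=2.4,fy=2.4,interpolation=cv2.INTER_CUBIC)[:,:750]
    out.append(np.pad(cr,((0,0),(0,750-cr.shape[1]),(0,0))))
cv2.imwrite('pics/c0.png',cv2.resize(np.vstack(out),(550,600)) if 0 else cv2.resize(np.vstack(out),None,fx=.73,fy=.73))
E
```

```text
s0 blue 310.0 [[356, 256], [356, 277], [364, 299], [360, 307], [377, 305], [380, 299], [371, 299]] [[367.0, 280.6], [51.6, 20.9]]
s0 blue 2681.5 [[197, 244], [187, 285], [224, 349], [242, 310]] [[213.1, 295.1], [104.8, 35.7]]
s0 blue 125.5 [[332, 211], [340, 229], [344, 223], [348, 234], [342, 218], [347, 209]] [[339.4, 221.8], [25.1, 16.3]]
s0 blue 5802.0 [[182, 168], [95, 190], [104, 251], [200, 224]] [[144.1, 208.0], [62.9, 101.5]]
s0 green 2350.5 [[160, 263], [153, 304], [188, 372], [202, 336]] [[175.8, 316.6], [110.2, 29.9]]
s0 orange 4859.0 [[235, 226], [231, 226], [219, 268], [259, 330], [248, 335], [240, 323], [233, 337], [235, 346], [215, 357], [203, 340], [196, 359], [199, 369], [176, 380], [144, 314], [133, 321], [160, 383], [182, 383], [279, 319], [271, 306], [280, 288]] [[202.5, 310.9], [104.6, 153.2]]
s0 orange 127.0 [[401, 9], [420, 24], [419, 15], [410, 8]] [[412.2, 14.3], [24.2, 7.3]]
t0 blue 1129.0 [[312, 236], [334, 233], [370, 207], [313, 206]] [[341.0, 221.0], [30.0, 58.0]]
t0 blue 362.0 [[190, 67], [171, 160], [165, 162], [176, 165], [181, 123], [199, 70]] [[182.1, 115.7], [13.3, 98.8]]
t0 blue 248.0 [[320, 53], [335, 122], [341, 132]] [[330.0, 92.6], [81.7, 4.6]]
t0 orange 780.5 [[283, 60], [293, 129], [310, 143], [296, 80]] [[293.8, 102.1], [87.0, 14.7]]
```

View pics/c0.png

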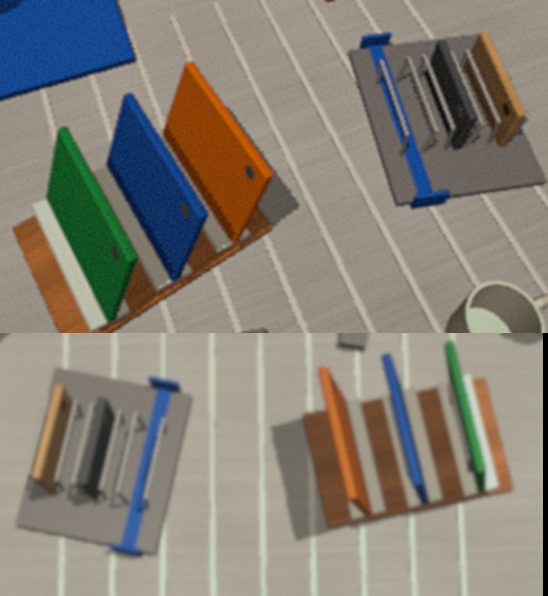

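The crop confirms it: the smaller blue board stands in the middle of the stand, between green and orange. The blue slot is on the rack's side nearest the stand.

```bash
python3 - <<'E'
from h import *
s=load('s0');t=load('t0')
for f in (s,t): print('cam',ray(f,(256,192))[0].round())
P={}
for n,us,ut in (('topfar',(242,310),(320.5,53)),('topnear',(196.5,244),(341.5,134))):
    P[n],e=tri(s,us,t,ut);print(n,P[n].round(1),round(e,1))
d=P['topfar']-P['topnear'];print(np.linalg.norm(d),np.degrees(np.arctan2(d[1],d[0])))
# heights check: top edge z approx
for z in (135,145,150,160): print(z,*[onz(s,u,z)[:2].round(1) for u in((242,310),(196.5,244))],*[onz(t,u,z)[:2].round(1) for u in((320.5,53),(341.5,134))])
for z in (0,10,20): print('bot',z,*[onz(s,u,z)[:2].round(1) for u in((224,349),(187,285))])
# slot: strip ends / clips
for z in (12,20): print('clips',z,*[onz(t,u,z)[:2].round(1) for u in((194,70),(173.5,163))])
print('clips scene',[onz(s,u,14)[:2].round(1) for u in((340,213),(370,302))])
E
```

```text
cam [ 919. -233.  861.]
cam [ 248.   18. 1075.]
topfar [ 649.3 -150.2  172.2] 3.8
topnear [ 477.5 -189.7  152. ] 10.5
177.39614085331914 12.948236055663575
135 [ 635.4 -143.8] [ 469.1 -183.6] [ 665.1 -159. ] [ 480.2 -198.7]
145 [ 639.3 -145. ] [ 475.3 -184.3] [ 660.7 -157.1] [ 477.7 -196.4]
150 [ 641.3 -145.7] [ 478.4 -184.7] [ 658.4 -156.2] [ 476.5 -195.2]
160 [ 645.2 -146.9] [ 484.6 -185.3] [ 654.  -154.3] [ 474.  -192.9]
bot 0 [ 647.4 -190.2] [ 482.3 -224.4]
bot 10 [ 650.6 -190.7] [ 487.4 -224.5]
bot 20 [ 653.7 -191.2] [ 492.4 -224.6]
clips 12 [677.1 135.6] [442.3 184.6]
clips 20 [673.9 134.7] [440.9 183.3]
clips scene [array([436.9, 194. ]), array([671.9, 139.4])]
```

```bash
cat >> h.py <<'E'
from scipy.spatial.transform import Rotation as Ro
def goal(p,yaw,lean,back):
    """grasp point p, long-edge yaw, lean to board +y; TCP pose 'back' mm above"""
    d=np.array([np.cos(yaw),np.sin(yaw),0]);n=np.array([-np.sin(yaw),np.cos(yaw),0])
    bz=np.cos(lean)*np.array([0,0,1])+np.sin(lean)*n
    z=-bz;R=np.c_[d,np.cross(z,d),z]
    return p+bz*(159+back),R
def rel(T,R):
    o=get_obs();Rc=Ro.from_euler('xyz',o['tcp_rot']).as_matrix()
    return (Rc.T@(T-o['tool_pos'])/1000).round(4),Ro.from_matrix(Rc.T@R).as_rotvec().round(4)
E
python3 - <<'E'
from h import *
s=load('s0');t=load('t0')
for us,ut in (((242,310),(320.5,53)),((196.5,244),(336,122)),((196.5,244),(337,126))):print(tri(s,us,t,ut))
T,R=goal(np.array([563,-163,143]),np.radians(13),np.radians(17),110)
print(T,rel(T,R))
E
```

```text
(array([ 649.25464156, -150.17133245,  172.21735799]), np.float64(3.8312760137533513))
(array([ 495.13430646, -182.72830347,  174.61073541]), np.float64(7.689806129138798))
(array([ 489.27704232, -184.20003127,  166.45861097]), np.float64(3.3689579947499304))
[545.30805205 -86.36775428 400.24597935] (array([ 0.4832, -0.2578,  0.0043]), array([-0.2977, -0.0181,  0.12  ]))
```

```bash
python3 -m pendant '[[[0.483,-0.258,0.0],[0,0,0.12],0.06],[[0.483,-0.258,0.0],[0,0,0.12],0.06],[[0.483,-0.258,0.0],[0,0,0.12],0.06],[[0.483,-0.258,0.0],[0,0,0.12],0.06],[[0.483,-0.258,0.0],[0,0,0.12],0.06],[[0.483,-0.258,0.0],[0,0,0.12],0.06],[[0.483,-0.258,0.0],[0,0,0.12],0.06],[[0.483,-0.258,0.0],[0,0,0.12],0.06],[[0.483,-0.258,0.0],[0,0,0.12],0.06],[[0.483,-0.258,0.0],[-0.05,0,0.12],0.06]]'
python3 - <<'E'
from h import *
T,R=goal(np.array([566,-163,150]),np.radians(13),np.radians(17),110)
print(T,rel(T,R))
E
```

```text
time: 0.93
tool_pos: [458.0, -182.8, 404.4]
tcp_rot: [3.092, -0.003, 0.227]
contact_force: [0.6, -0.6, 1.3]
grip_width: 60.2
[548.30805205 -86.36775428 407.24597935] (array([ 0.1097, -0.0734, -0.0062]), array([-0.2475, -0.0026, -0.    ]))
```

```bash
python3 -m pendant '[[[0.11,-0.0735,-0.006],[-0.2475,0,0],0.05],[[0.11,-0.0735,-0.006],[-0.2475,0,0],0.05],[[0.11,-0.0735,-0.006],[-0.2475,0,0],0.05],[[0.11,-0.0735,-0.006],[-0.2475,0,0],0.05],[[0.11,-0.0735,-0.006],[-0.2475,0,0],0.05],[[0.11,-0.0735,-0.006],[-0.2475,0,0],0.05],[[0.11,-0.0735,-0.006],[-0.2475,0,0],0.05]]'
python3 - <<'E'
from h import *
c=snap('wrist','w1');b=snap('top','t1')
print(ray(c,(256,192)))
cv2.imwrite('pics/w1b.png',np.hstack([c['color'],b['color']])[:,:,::-1][:, :, :]) if 0 else None
hsv=cv2.cvtColor(c['color'],cv2.COLOR_RGB2HSV);m=cv2.inRange(hsv,(100,150,40),(125,255,255))
for k in cv2.findContours(m,0,2)[0]:
    if cv2.contourArea(k)>100: print(cv2.contourArea(k),cv2.approxPolyDP(k,3,True)[:,0].tolist())
E
```

```text
time: 1.52
tool_pos: [546.7, -88.9, 407.0]
tcp_rot: [2.845, -0.002, 0.226]
contact_force: [0.6, 0.3, 0.2]
grip_width: 50.0
(array([613.37636271, -78.82835142, 388.74054015]), array([-0.17330468, -0.33559179, -0.92596021]))
```

View pics/w1.png

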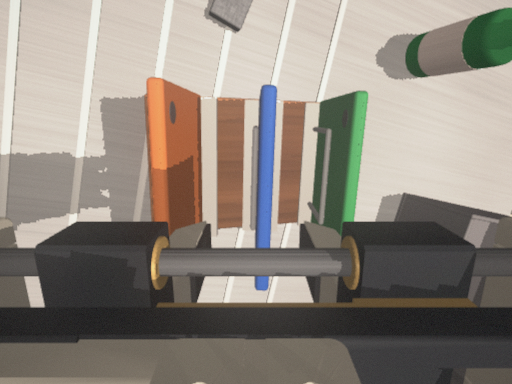

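The wrist view shows the blue board edge-on from (268,90) to (262,290), between orange on the left and green on the right. The jaws are centred near column 256. So the board is a little off to the right.

```bash
python3 - <<'E'
from h import *
c=load('w1');s=load('s0')
im=c['color'].astype(int);m=((im[:,:,2]>im[:,:,0]+40)&(im[:,:,2]>im[:,:,1]+30)).astype(np.uint8)
for v in (92,110,150,200,240,280,288):
    x=np.where(m[v,200:320])[0]+200;print(v,(x.min(),x.max()) if len(x) else None,im[v,x.max() if len(x) else 265])
y=np.where(m[:,240:290].any(1))[0];print(y.min(),y.max())
for us,uw in (((242,310),(276,90)),((196.5,244),(270,289))):print(tri(s,us,c,uw))
o=get_obs();Rc=Ro.from_euler('xyz',o['tcp_rot']).as_matrix();T=o['tool_pos']
for z in (150,160,170):
  for u in ((268.5,90),(262.5,289)): print(z,(Rc.T@(onz(c,u,z)-T)).round(1))
print(proj(c,T+Rc@np.array([[0,0,159]]).T.ravel()))
E
```

```text
92 (np.int64(262), np.int64(276)) [118 133 174]
110 (np.int64(261), np.int64(275)) [100 121 173]
150 (np.int64(260), np.int64(273)) [ 80 108 175]
200 (np.int64(258), np.int64(271)) [ 87 111 170]
240 (np.int64(257), np.int64(269)) [ 85 114 184]
280 (np.int64(256), np.int64(267)) [ 84 118 193]
288 (np.int64(256), np.int64(267)) [128 142 179]
85 289
(array([ 650.66360719, -150.95162886,  178.47146248]), np.float64(4.906344088615428))
(array([ 494.24318327, -186.54627833,  177.2741329 ]), np.float64(1.8418369380175228))
150 [ 87.3  10.  272.5]
150 [-91.4   6.6 271. ]
160 [ 86.5   9.6 261.9]
160 [-84.8   6.3 260.5]
170 [ 85.7   9.1 251.3]
170 [-78.1   6.  249.9]
[[256.40896371 252.72368334]]
```

```bash
python3 -m pendant '[[[0,0.008,0.035],[0,0,0.019],0.05],[[0,0.008,0.07],[0,0,0.019],0.05],[[0,0.008,0.07],[0,0,0.019],0.05],[[0,0.008,0.07],[0,0,0.019],0.05]]'
python3 - <<'E'
from h import *
c=snap('wrist','w2')
im=c['color'].astype(int);m=((im[:,:,2]>im[:,:,0]+40)&(im[:,:,2]>im[:,:,1]+30)).astype(np.uint8)
for v in (20,50,100,150,200,240,300,340,380):
    x=np.where(m[v,200:320])[0]+200;print(v,(x.min(),x.max()) if len(x) else None)
y=np.where(m[:,250:275].any(1))[0];print(y.min(),y.max())
o=get_obs();Rc=Ro.from_euler('xyz',o['tcp_rot']).as_matrix();T=o['tool_pos'];print(T,o['tcp_rot'])
C,d=ray(c,(256,y.min()));print('cam in tool',Rc.T@(C-T),Rc.T@d)
E
```

```text
time: 1.95
tool_pos: [553.2, -116.4, 341.8]
tcp_rot: [2.846, -0.005, 0.207]
contact_force: [0.0, -0.6, 1.7]
grip_width: 50.2
20 None
50 None
100 (np.int64(246), np.int64(267))
150 (np.int64(246), np.int64(266))
200 (np.int64(246), np.int64(264))
240 (np.int64(246), np.int64(264))
300 (np.int64(246), np.int64(263))
340 None
380 None
70 302
[ 553.78673477 -115.98741116  343.58815237] [ 2.8442505  -0.00846577  0.20794362]
cam in tool [66.3664119  -0.67219321 21.16856419] [0.14478686 0.00253242 1.07267759]
```

View pics/w2.png

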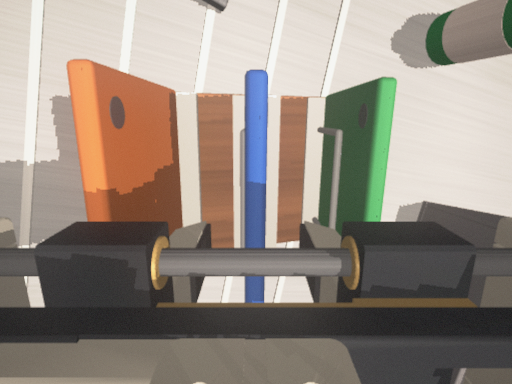

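The board is now centred at columns 246–266 between the jaws. The far end of its top edge is at row 70.

```bash
python3 - <<'E'
from h import *
a=load('w1');c=load('w2');s=load('s0')
o=get_obs();Rc=Ro.from_euler('xyz',o['tcp_rot']).as_matrix();T=o['tool_pos']
for ua,uc in (((268.5,86),(256.5,71)),):
    P,e=tri(a,ua,c,uc);print(P,e,Rc.T@(P-T))
P,e=tri(s,(242,310),c,(267,73));print(P,e,Rc.T@(P-T))
print('orange far/near corner L', [ (Rc.T@(P-T)).round(1) for P in (tri(a,(157,81),c,(84,64))[0],tri(a,(365,95),c,(391,82))[0])])
for h in (180,185,190,195):
    print(h,[ (lambda o_,d:(Rc.T@(o_-T)+(Rc.T@d)*((h-(Rc.T@(o_-T))[2])/(Rc.T@d)[2])).round(1))(*ray(c,u)) for u in ((246,85),(267,85),(256,71))])
E
```

```text
[ 652.27598336 -150.23808842  168.17396266] 0.26504651436065235 [ 8.78083556e+01 -1.29555099e-01  1.84209269e+02]
[ 651.53707999 -150.82844797  179.48663335] 3.9362830390109647 [ 87.05929087   3.59325076 173.51110858]
orange far/near corner L [array([ 87.5, -75.1, 161.3]), array([ 85.5,  82.8, 216.3])]
180 [array([ 80.8,  -5.3, 180. ]), array([ 80.8,   5.2, 180. ]), array([ 87.3,  -0.3, 180. ])]
185 [array([ 81.3,  -5.4, 185. ]), array([ 81.3,   5.4, 185. ]), array([ 88. ,  -0.3, 185. ])]
190 [array([ 81.7,  -5.6, 190. ]), array([ 81.7,   5.6, 190. ]), array([ 88.7,  -0.3, 190. ])]
195 [array([ 82.2,  -5.7, 195. ]), array([ 82.2,   5.8, 195. ]), array([ 89.3,  -0.3, 195. ])]
```

```bash
python3 -m pendant '[[[0.002,0,0.02],[0,0,0],0.05],[[0.002,0,0.037],[0,0,0],0.05],[[0.002,0,0.037],[0,0,0],0.05],[[0.002,0,0.037],[0,0,0],0.05]]' && python3 -m pendant '[[[0,0,0],[0,0,0],0],[[0,0,0],[0,0,0],0],[[0,0,0],[0,0,0],0],[[0,0,0],[0,0,0],0],[[0,0,0],[0,0,0],0],[[0,0,0],[0,0,0],0],[[0,0,0],[0,0,0],0],[[0,0,0],[0,0,0],0]]'
```

```text
time: 2.33
tool_pos: [558.7, -125.2, 308.9]
tcp_rot: [2.844, -0.01, 0.209]
contact_force: [-0.0, 0.1, 0.3]
grip_width: 49.8
time: 3.0
tool_pos: [558.7, -125.6, 307.8]
tcp_rot: [2.843, -0.009, 0.21]
contact_force: [-0.3, -1.9, 1.5]
grip_width: 12.2
```

```bash
python3 -m pendant '[[[0,0,-0.01],[0,0,0],0],[[0,0,-0.03],[0,0,0],0],[[0,0,-0.05],[0,0,0],0],[[0,0,-0.075],[0,0,0],0],[[0,0,-0.1],[0,0,0],0],[[0,0,-0.125],[0,0,0],0],[[0,0,-0.15],[0,0,0],0],[[0,0,-0.17],[0,0,0],0],[[0,0,-0.17],[0,0,0],0],[[0,0,-0.17],[0,0,0],0]]'
python3 - <<'E'
from h import *
b=snap('scene','s2')
# slot pose refinement from earlier top image strip
t=load('t0')
hsv=cv2.cvtColor(t['color'],cv2.COLOR_RGB2HSV);m=cv2.inRange(hsv,(100,100,50),(125,255,255))
m[:, :150]=0;m[:,215:]=0;m[:60]=0;m[175:]=0
r=cv2.minAreaRect(np.argwhere(m)[:,::-1].astype(np.float32));print(r)
sl=(onz(t,(194.5,70),14)+onz(t,(173.5,163),14))/2;print(sl)
yaw=np.radians(-12.3)
T,R=goal(np.array([557,162,12+127+130.]),yaw,0,0);print(T,rel(T,R),get_obs()['tool_pos'],get_obs()['contact_force'],get_obs()['grip_width'])
E
```

```text
time: 3.83
tool_pos: [546.7, -76.5, 470.0]
tcp_rot: [2.844, -0.009, 0.21]
contact_force: [-0.8, -0.8, -2.9]
grip_width: 11.8
((181.60537719726562, 115.5232925415039), (16.702062606811523, 100.54126739501953), 12.464932441711426)
[559.13645764 159.18560619  14.        ]
[557. 162. 428.] (array([ 0.0597, -0.2332, -0.0283]), array([ 0.2902, -0.0695,  0.4205])) [546.59319766 -76.71019549 468.61106128] [-0.33602283  0.22013813 -2.01797221] 12.043038539402486
```

View pics/s2.png

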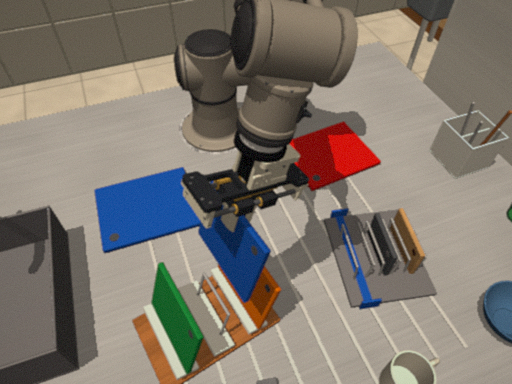

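The scene picture shows the blue board held clear of the stand at (235,255). Green at (175,317) and orange at (260,295) have not moved.

```bash
python3 - <<'E'
from h import *
T,R=goal(np.array([548,110,450-159.]),np.radians(-12.5),0,0);print(T,rel(T,R))
E
```

```text
[548. 110. 450.] (array([ 0.0402, -0.1799, -0.0351]), array([ 0.2901, -0.07  ,  0.424 ]))
```

```bash
python3 - <<'E'
from h import *
T,R=goal(np.array([548,110,495-159.]),np.radians(-12.5),0,0);print(T,rel(T,R))
T,R=goal(np.array([546,-77,495-159.]),np.radians(12),np.radians(17),0);print(rel(T+0*T,R), rel(np.array([546.,-77,495]),R))
E
```

```text
[548. 110. 495.] (array([ 0.0405, -0.1668, -0.0782]), array([ 0.2901, -0.07  ,  0.424 ]))
(array([-0.0005, -0.0386, -0.0321]), array([-0.0006, -0.0066, -0.0015])) (array([-0.0005,  0.0079, -0.0252]), array([-0.0006, -0.0066, -0.0015]))
```

```bash
python3 -m pendant '[[[0,0.008,-0.025],[0,0,0],0],[[0.01,-0.025,-0.04],[0.05,-0.01,0.07],0],[[0.02,-0.06,-0.05],[0.1,-0.025,0.145],0],[[0.03,-0.095,-0.06],[0.15,-0.035,0.22],0],[[0.036,-0.13,-0.07],[0.2,-0.05,0.29],0],[[0.04,-0.155,-0.078],[0.25,-0.06,0.36],0],[[0.0405,-0.167,-0.078],[0.29,-0.07,0.424],0],[[0.0405,-0.167,-0.078],[0.29,-0.07,0.424],0],[[0.0405,-0.167,-0.078],[0.29,-0.07,0.424],0],[[0.0405,-0.167,-0.078],[0.29,-0.07,0.424],0]]'
python3 - <<'E'
from h import *
snap('wrist','w3');snap('top','t3');o=get_obs();print(o['tool_pos'],o['tcp_rot'],o['grip_width'])
E
```

```text
time: 4.72
tool_pos: [548.5, 109.2, 494.6]
tcp_rot: [3.139, -0.0, -0.218]
contact_force: [1.1, -1.1, -1.8]
grip_width: 11.6
[548.47909206 109.02968657 495.35408176] [ 3.13988503e+00 -1.45791600e-03 -2.19085810e-01] 11.548226178462507
```

View pics/w3.png

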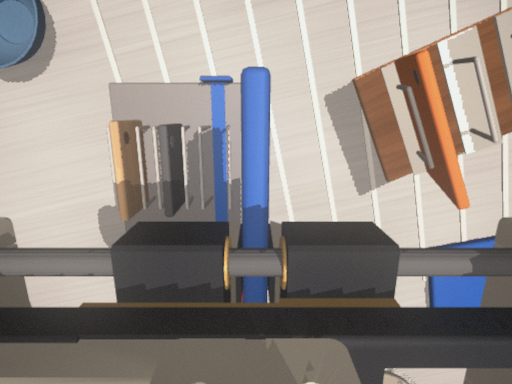

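The wrist view shows the board held at columns 243–270. The blue strip runs from (217,82) to (222,222), with the far clip at (216,79).

```bash
python3 - <<'E'
from h import *
c=load('w3');im=c['color'].astype(int);m=((im[:,:,2]>im[:,:,0]+50)&(im[:,:,2]>im[:,:,1]+30))
o=get_obs();Rc=Ro.from_euler('xyz',o['tcp_rot']).as_matrix();T=o['tool_pos']
L=[]
for v in range(90,216,5):
    x=np.where(m[v,200:236])[0]+200
    if len(x)>6: L.append(onz(c,(x.mean(),v),12)); 
    if v%25==0: print(v,x.min(),x.max())
L=np.array(L);p=np.polyfit(L[:,0],L[:,1],1);print('strip yaw',np.degrees(np.arctan(p[0])),'y at x=557',np.polyval(p,557))
for z in(12,25):print('clip far',[onz(c,(u,79),z).round(1) for u in (200,216,232)])
y=np.where(m[60:100,205])[0]+60;print(y)
t=load('t3');it=t['color'].astype(int);mt=((it[:,:,2]>it[:,:,0]+50)&(it[:,:,2]>it[:,:,1]+30))
mt[:, :150]=0;mt[:,230:]=0
q=np.argwhere(mt[140:180])+[140,0];print(q.min(0),q.max(0));r=q[q[:,0]>157];
for z in(12,25):print('near clip top',onz(t,r.mean(0)[::-1],z))
# held board in wrist: ends/cols
for v in (75,100,150,200): 
    x=np.where(m[v,236:300])[0]+236;print(v,x.min(),x.max())
print(np.where(m[40:120,256])[0].min()+40)
E
```

```text
100 211 224
125 212 225
150 213 225
175 214 226
200 215 226
strip yaw -12.48051624456217 y at x=557 162.37468170979002
clip far [array([681.8, 160.2,  12. ]), array([676.8, 137.5,  12. ]), array([671.8, 114.8,  12. ])]
clip far [array([679.9, 158.4,  25. ]), array([675. , 136.3,  25. ]), array([670.1, 114.2,  25. ])]
[76 77 78 79 80]Traceback (most recent call last):
  File "<stdin>", line 14, in <module>
    return umr_minimum(a, axis, None, out, keepdims, initial, where)
ValueError: zero-size array to reduction operation minimum which has no identity
```

```bash
python3 - <<'E'
from h import *
T,R=goal(np.array([557.5,162.2,420-159.]),np.radians(-12.5),0,0);print(T,rel(T,R))
E
```

```text
[557.5 162.2 420. ] (array([-0.0029, -0.054 ,  0.0753]), array([ 0.0017, -0.0015, -0.0009]))
```

```bash
python3 -m pendant '[[[-0.002,-0.03,0.01],[0,0,0],0],[[-0.003,-0.054,0.04],[0.0017,-0.0015,-0.001],0],[[-0.003,-0.054,0.075],[0.0017,-0.0015,-0.001],0],[[-0.003,-0.054,0.075],[0.0017,-0.0015,-0.001],0],[[-0.003,-0.054,0.075],[0.0017,-0.0015,-0.001],0]]'
python3 - <<'E'
from h import *
s=snap('scene','s4');w=snap('wrist','w4');o=get_obs();print(o['tool_pos'],o['tcp_rot'],o['contact_force'])
cv2.imwrite('pics/c4.png',np.hstack([cv2.resize(s['color'][130:330,280:450],(510,600),interpolation=cv2.INTER_CUBIC),cv2.resize(w['color'][50:250,100:300],(290,600)) ])[:,:,::-1])
# predicted strip position vs measured: lateral offset of TCP from strip line
E
```

```text
time: 5.23
tool_pos: [557.1, 162.6, 419.7]
tcp_rot: [3.14, 0.003, -0.218]
contact_force: [0.3, 1.1, -2.3]
grip_width: 11.7
[557.75559412 162.50310607 423.12208365] [-3.13966925 -0.0038086  -0.21848166] [ 0.13217937 -0.37503262 -1.59845336]
```

View pics/c4.png

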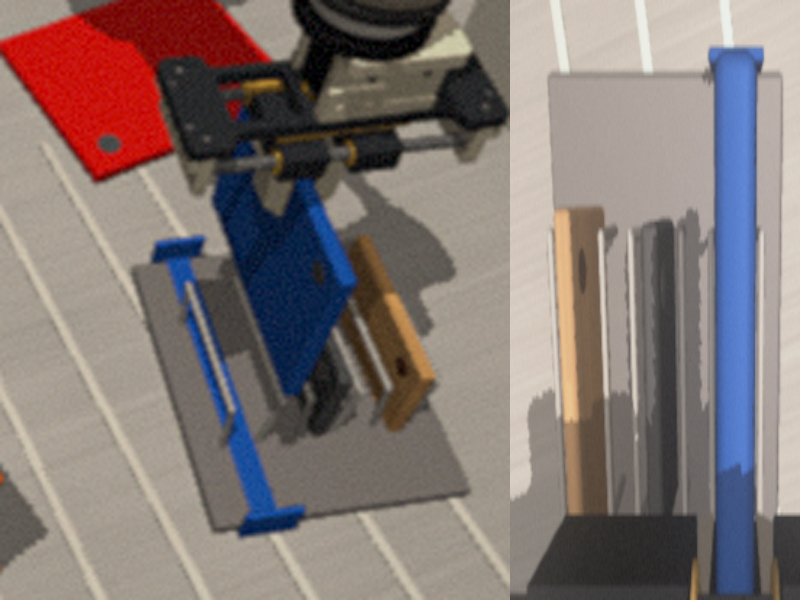

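The board hangs directly over the blue slot. In the crop's wrist part its edge covers columns 715–757, with a slot wire just visible on each side, and the far clip is straight behind it. I lower it, slowing near the floor.

```bash
python3 -m pendant '[[[0,0,0.02],[0,0,0],0],[[0,0,0.04],[0,0,0],0],[[0,0,0.06],[0,0,0],0],[[0,0,0.08],[0,0,0],0],[[0,0,0.09],[0,0,0],0],[[0,0,0.1],[0,0,0],0],[[0,0,0.105],[0,0,0],0],[[0,0,0.11],[0,0,0],0],[[0,0,0.11],[0,0,0],0]]'; python3 -m pendant '[[[0,0,0.002],[0,0,0],0],[[0,0,0.004],[0,0,0],0],[[0,0,0.004],[0,0,0],0],[[0,0,0.004],[0,0,0],0]]';
```

```text
time: 6.08
tool_pos: [557.4, 163.4, 311.0]
tcp_rot: [-3.14, -0.001, -0.218]
contact_force: [-0.1, -0.1, -1.6]
grip_width: 11.9
time: 6.42
tool_pos: [557.3, 163.5, 307.2]
tcp_rot: [-3.14, -0.001, -0.217]
contact_force: [0.4, 0.0, -3.0]
grip_width: 11.7
```

```bash
python3 -m pendant '[[[0,0,0.001],[0,0,0],0],[[0,0,0.002],[0,0,0],0],[[0,0,0.003],[0,0,0],0],[[0,0,0.003],[0,0,0],0]]'; python3 -m pendant '[[[0,0,0.001],[0,0,0],0],[[0,0,0.002],[0,0,0],0],[[0,0,0.003],[0,0,0],0],[[0,0,0.003],[0,0,0],0]]';python3 -m pendant '[[[0,0,0.001],[0,0,0],0],[[0,0,0.002],[0,0,0],0],[[0,0,0.002],[0,0,0],0]]'
```

```text
time: 6.75
tool_pos: [557.2, 163.5, 303.7]
tcp_rot: [-3.141, -0.0, -0.217]
contact_force: [0.2, -0.8, -2.5]
grip_width: 11.7
time: 7.08
tool_pos: [557.2, 163.5, 300.6]
tcp_rot: [-3.141, -0.0, -0.218]
contact_force: [-0.3, -0.1, -2.9]
grip_width: 11.8
time: 7.33
tool_pos: [557.2, 163.5, 298.7]
tcp_rot: [-3.141, -0.0, -0.217]
contact_force: [-0.1, 1.5, -2.6]
grip_width: 11.8
```

```bash
python3 -m pendant '[[[0,0,0.001],[0,0,0],0],[[0,0,0.0015],[0,0,0],0],[[0,0,0.0015],[0,0,0],0]]'; python3 -m pendant '[[[0,0,0.001],[0,0,0],0],[[0,0,0.0015],[0,0,0],0],[[0,0,0.0015],[0,0,0],0]]';python3 -m pendant '[[[0,0,0.001],[0,0,0],0],[[0,0,0.0015],[0,0,0],0],[[0,0,0.0015],[0,0,0],0]]'
```

```text
time: 7.58
tool_pos: [557.2, 163.5, 297.3]
tcp_rot: [-3.14, -0.001, -0.217]
contact_force: [-0.4, -0.2, -2.0]
grip_width: 11.4
time: 7.83
tool_pos: [557.1, 163.6, 297.0]
tcp_rot: [-3.14, -0.001, -0.217]
contact_force: [-3.8, 0.4, 5.0]
grip_width: 12.0
time: 8.08
tool_pos: [556.8, 163.8, 296.6]
tcp_rot: [-3.14, -0.001, -0.217]
contact_force: [-7.1, 0.2, 12.6]
grip_width: 11.9
```

```bash
python3 - <<'E'
from h import *
s=snap('scene','s5');w=snap('wrist','w5')
cv2.imwrite('pics/c5.png',np.hstack([cv2.resize(s['color'][170:330,300:450],(480,512),interpolation=cv2.INTER_CUBIC),cv2.resize(w['color'][30:250,100:300],(310,512)) ])[:,:,::-1])
E
```

```text
(no output)
```

View pics/c5.png

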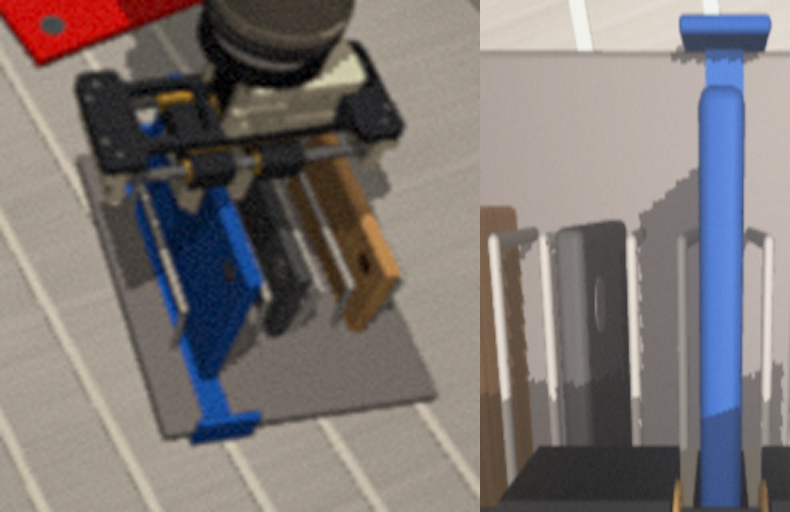

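The board sits between the two wires of the blue slot, in line with the strip and far clip, and it is touching the floor (contact at TCP z 297, about the expected seat height). I let go and retreat.

```bash
python3 -m pendant '[[[0,0,-0.001],[0,0,0],0],[[0,0,-0.001],[0,0,0],0.02],[[0,0,-0.001],[0,0,0],0.03],[[0,0,-0.001],[0,0,0],0.05],[[0,0,-0.001],[0,0,0],0.05],[[0,0,-0.001],[0,0,0],0.05],[[0,0,-0.001],[0,0,0],0.05]]'; python3 -m pendant '[[[0,0,-0.01],[0,0,0],0.05],[[0,0,-0.03],[0,0,0],0.05],[[0,0,-0.06],[0,0,0],0.05],[[0,0,-0.09],[0,0,0],0.05],[[0,0,-0.12],[0,0,0],0.05],[[0,0,-0.12],[0,0,0],0.05],[[-0.15,0,-0.12],[0,0,0],0.05],[[-0.15,0,-0.12],[0,0,0],0.05],[[-0.15,0,-0.12],[0,0,0],0.05],[[-0.15,0,-0.12],[0,0,0],0.05]]'
python3 - <<'E'
from h import *
s=snap('scene','s6');t=snap('top','t6')
cv2.imwrite('pics/c6.png',np.vstack([cv2.resize(s['color'][150:384,120:450],(600,425)),cv2.resize(t['color'][30:180,100:400],(350,175)).repeat(1,0) if 0 else cv2.copyMakeBorder(cv2.resize(t['color'][30:180,100:400],(350,175)),0,0,0,250,0)])[:,:,::-1])
E
```

```text
time: 8.77
tool_pos: [557.3, 163.5, 295.2]
tcp_rot: [-3.141, -0.0, -0.218]
contact_force: [0.9, -0.3, 0.7]
grip_width: 47.0
time: 9.6
tool_pos: [407.2, 196.0, 415.4]
tcp_rot: [-3.141, 0.001, -0.217]
contact_force: [-0.1, 0.4, 0.2]
grip_width: 50.2
```

View pics/c6.png

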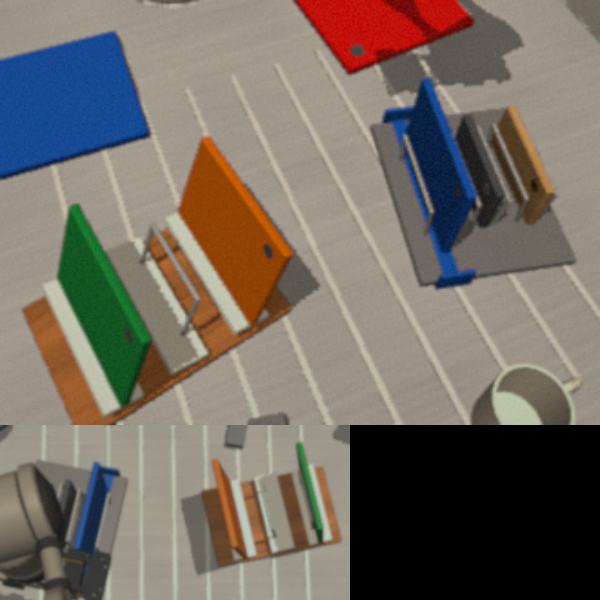

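The blue board stands upright in the blue slot, and green and orange look unmoved. The gripper is clear.

```bash
python3 -c "
from h import *
a,b=load('s0'),load('s6')
for lo,hi,x in ((55,85,None),(5,15,None)):
    print([ [cv2.boundingRect(k) for k in cv2.findContours(cv2.inRange(cv2.cvtColor(c['color'],cv2.COLOR_RGB2HSV),(lo,200 if lo<20 else 150,120 if lo<20 else 50),(hi,255,255)),0,2)[0] if cv2.contourArea(k)>500] for c in (a,b)])
from plant import close_job;print(close_job())"
```

```text
[[(153, 263, 50, 110)], [(153, 263, 50, 110)]]
[[(220, 226, 61, 102)], [(219, 226, 62, 103)]]
the job is handed in; nothing more can be done
None
```

I took the smaller blue board from the draining stand, turned it upright and lowered it into the blue-marked slot. It met the slot floor at TCP height 297 mm, where about 298 mm was expected, and pressed with about 13 N. I then let go, moved the gripper clear and handed the job in at about 10 s.

- **Blue board:** the last pictures show it standing upright between the slot's wire loops, roughly centred along the slot. I judged upright and centred by eye in these pictures, and did not measure the centring after release.
- **Green and orange boards:** in the scene picture both are where they were before, to within 1 pixel.
- **Disagreement between cameras:** estimates of the height of the board's top edge on the stand differed by up to about 15 mm. I settled it with two close wrist views before gripping, and the grasp held.

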